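Wind a pickle press shut

ROBOT

A 7-joint arm with a two-finger parallel gripper is mounted at the origin on a cart in front of the work surface, level with it; the furniture and walls round the work are solid. World frame = base frame: x ahead of the robot, y to its left, z up, the work surface at z = 0. Lengths are in m, angles in rad, forces in N, time in s.
With the tool pointing down it reaches from about 0.425 to 0.95 m from the base axis. Payload 4.7 kg.
Tool frame: the origin (TCP) lies midway between the tips of the shut fingers; the grasp point (between the pads) lies 19 mm behind it; z points along the fingers, y is the line along which they close (so a half turn about z gives the same grasp; the last joint's range is limited). The gripper opens to 87 mm and grips with 3 to 60 N. Pads are 19 mm wide; open, the fingers measure 117 mm over their backs; the gripper's body (75 mm by 190 mm) begins 51 mm behind the grasp point.
Start: joints at [1.263, 0.469, -0.049, 1.532, 0.024, 1.141, -0.082], TCP at [0.186, -0.649, 0.223] pointing down, gripper open.
Joint ranges: [-2.59, 2.59], [-0.33, 1.99], [-1.39, 1.29], [0.1, 2.45], [-1.04, 4.18], [0.21, 1.99], [-2.66, 2.66]. Speed limits (rad/s): [2.57, 2.57, 3.14, 3.14, 3.14, 3.14, 3.14].

INTERFACE

Orientations are given as [roll, pitch, yaw] about the fixed x, y, z axes, in that order (R = Rz(yaw) Ry(pitch) Rx(roll)).
In Python, from cell import get_state, optics, workorder, models gives the robot as it stands.
- The arm moves only by the tool send_rows, never from a script. Its arguments are lists of equal length, an entry for each row: "delta_pos": the shift along the world's x, y, z in m, a list of three; "delta_rot": the turn, a rotation vector about the world's x, y, z in rad, a list of three. A call has exactly 8 rows; each row shifts and turns the commanded pose from where the row before left it; what a row does not reach is not made up. A row lasts 1/12 s, in which the tool goes at most 41.7 mm and 7.16 degrees, less where a joint would pass 70% of its speed; a pose out of reach is approached as far as the arm can. A call with a gripper value outside its range is refused whole. "fingers" is the finger opening in m, from 0 to 0.087, set as the call begins (left out, the last holds). The fingers move at their own pace and stop on an object; "squeeze" is the grip in N (left out, the last holds). Time passes only in rows, so rows that do not move let the fingers close, or fill a call up. It gives the time, the measured TCP pose, the force, the opening and the grip force at its end, in the units of the state.
- get_state(): the state, without advancing time (a new reading comes with each control period).
- optics.snapshot(name): name is "scene" or "top" or "wrist"; returns a dict with "color" (420x560x3 uint8, red, green, blue), "range_z" (420x560 float32, m along the optical axis (not along the pixel's ray), 0 where there is no reading), "intrinsics" (3x3 intrinsics, pixels), "view" (4x4, takes a point from world to camera coordinates). Camera axes: x right, y down, z forward; pixel columns grow to the right and rows downward; lengths in m; the calibration is good to about 2 mm. The wrist camera is an equidistant fisheye: a pixel r from the principal point sees the ray r / f radians off the axis. A picture is of the moment at which its call begins.
- workorder.finish_job(): hands the job in; it is judged then, once.
Trained networks look in the newest picture that a camera, given by its name, has taken for a name from the list of things; names that differ only in an ending like _2 or _b are one class to them, and where a whole thing is asked for, a point or a joint stands for the part that bears it (a point fixed in the world has none). Each returns a list of dicts, best first, with "conf" (0 to 1); they miss things now and then, are a little off and sometimes report something else, mostly with a low value. They report only what shows in the picture. A call takes as long as a camera call.
- models.trace(camera, label): "region" (420x560 bool, what is visible of it) and "bbox" ([left, top, right, bottom] in pixels, round what is visible of it).
The state is a dict: "t": time; "q": joint angles; "qd": joint speeds; "joint_efforts": joint torques, N m; "position": TCP position; "tcp_rot": TCP orientation; "ft_force": force on the tool from outside, world axes, zero at the start; "torque": the same for the moment, N m; "opening": finger opening in m; "grasp_force": force on a finger pad.
Only numpy, scipy, OpenCV 4.12 (cv2) and the standard library are available. Lean on these libraries where they do the work, as an engineer would, in place of code of your own. Each camera call takes 0.05 s, during which the arm holds its last target. There are 200 camera calls.

TASK

Screw the inner plate of the clear pickle press fully down: turn the green four-winged wing screw on its lid clockwise (seen from above) until it comes to its stop, by pushing the wings round with the fingertips, stroke after stroke, because the grey carrying handle arches over the screw and bars the way round. Do not grip the screw, and leave the jar, the bowl and the icing nozzle beside the press where they stand.

Things in the scene. Friction and masses are not known exactly. Their poses are not given: they have to be found in the camera images.
- pickle_press: clear square plastic tub 150 x 150 x 100 mm with a white lid (158 x 158 mm, its top 112 mm above the worktop), fixed to the worktop: it cannot slide or tip. Origin: centre of the underside; z up, x and y along the tub's sides, -x the side towards the robot
- handle_bar (a point): middle of the press's grey carrying handle, straight above the screw's axis. The round bar, 10 mm thick, runs along the press's y axis, underside 161 mm and top 171 mm above the worktop; its posts stand at y = +-69 mm on the lid. It stops an upright finger, so strokes have room only on its near (-x) or far (+x) side
- wing_screw (a joint): turn of the green screw in rad, clockwise from above positive; 9.42 is the hard stop (plate fully down). At 0 and at every quarter turn the wings point along the press's x and y axes. It starts 3.5 to 6.5 rad short of the stop, stays where it is left (friction 0.08 N m, about 2 N on a wing) and does not rise or sink as it turns
- screw_axis (a point): point on the screw's vertical axis, 135 mm above the worktop, mid height of the wings; turns with the screw, its x and y axes lie along wings. Hub of 13 mm radius and four upright wings at right angles, each 10 mm thick, reaching 52 mm from the axis, from 120 to 150 mm above the worktop (11 mm below the bar). Each wing has a tightening and a loosening face, the side pushed for that
- inner_plate (a joint): how far the orange inner plate has come down, in m: 0.003 for each rad of the screw, 0.0283 with the plate on the floor of the tub
- vanilla_jar: loose spice jar with a red cap, 45 mm wide, 106 mm tall, standing to the right of the press (its -y side); origin under its centre; leave it alone
- nozzle: loose metal icing nozzle, 20 mm wide, 34 mm tall, standing to the left of the press (its +y side), towards the robot; origin under its centre; leave it alone
- white_bowl: loose small white bowl, 125 mm wide, 55 mm tall, to the left of the press, away from the robot; origin under its centre; leave it alone

How it is judged:
By the outcome, as a careful person would: the job done as asked, in the order asked, and still so for the second after the job is handed in, with the robot touching nothing.
It also fails if it takes over 64 s, if anything falls off the work surface, if the arm or the gripper's body presses on something with over 40 N, if the wrist force passes 120 N, or if a joint passes its speed limit or range.

## Working session

There is one attempt and no reset: what is moved stays moved. The work goes in short steps, Python scripts to look and compute and a tool call to move; the robot and the scene stay as the last step left them, time stands still between calls to the robot, and variables do not carry over. Pictures are saved under pics/ and viewed, at most 10 in all, crops included, and the job is handed in when it is done.

Besides the shell and the picture viewer there is one more tool, called after ">>>" by a JSON object that holds its "name" and its "arguments", one argument or row to a line. send_rows: Moves the arm, as the interface text tells. Its arguments: {"type":"object","properties":{"delta_pos":{"type":"array"},"delta_rot":{"type":"array"},"fingers":{"type":"number"},"squeeze":{"type":"number"}},"required":["delta_pos","delta_rot"]}

```bash
mkdir -p pics; ls
cat > h.py <<'E'
from cell import get_state, optics, workorder, models
import numpy as np, cv2
def cloud(s):
    z=s["range_z"];K=s["intrinsics"];v,u=np.mgrid[:420,:560]
    P=np.stack([(u-K[0,2])/K[0,0]*z,(v-K[1,2])/K[1,1]*z,z,np.ones_like(z)],-1)
    return (P@np.linalg.inv(s["view"]).T)[...,:3]
E
python3 - <<'E'
from h import *
ims=[]
for c in ["scene","top"]:
    s=optics.snapshot(c); P=cloud(s); ims.append(s["color"])
    print(c,np.linalg.inv(s["view"])[:3,3].round(3))
    for n in ["pickle_press","wing_screw","handle_bar","vanilla_jar","nozzle","white_bowl"]:
        for r in models.trace(c,n)[:1]:
            m=r["region"]&(s["range_z"]>0); p=P[m]
            print(n,r["conf"],r["bbox"],m.sum(),np.percentile(p,[2,50,98],axis=0).round(3).tolist() if len(p) else None)
    np.savez(f"{c}.npz",P=P,c=s["color"],z=s["range_z"])
cv2.imwrite("pics/a.png",np.vstack(ims)[:,:,::-1][:, :])
cv2.imwrite("pics/a_top.png",ims[1][:,:,::-1]);cv2.imwrite("pics/a_scene.png",ims[0][:,:,::-1])
print(get_state())
E
```

```text
pics
scene [-0.017  0.293  0.656]
pickle_press 0.66 [276.8, 201.5, 361.2, 288.7] 6177 [[0.454, -0.169, 0.004], [0.504, -0.081, 0.11], [0.614, -0.008, 0.168]]
wing_screw 0.77 [297.0, 196.6, 338.9, 236.8] 720 [[0.498, -0.147, 0.121], [0.544, -0.097, 0.139], [0.592, -0.052, 0.153]]
handle_bar 0.96 [277.5, 198.3, 360.7, 288.8] 6319 [[0.454, -0.177, 0.001], [0.504, -0.083, 0.11], [0.621, -0.008, 0.168]]
vanilla_jar 0.71 [356.4, 203.2, 381.5, 248.1] 787 [[0.522, -0.269, 0.004], [0.532, -0.243, 0.066], [0.559, -0.233, 0.107]]
nozzle 0.45 [260.1, 271.0, 271.6, 282.5] 90 [[0.535, 0.018, 0.0], [0.539, 0.026, 0.015], [0.547, 0.032, 0.033]]
white_bowl 0.75 [215.9, 211.9, 269.3, 253.4] 1673 [[0.611, -0.038, 0.008], [0.693, 0.013, 0.031], [0.731, 0.077, 0.054]]
top [ 0.372 -0.034  0.951]
pickle_press 0.87 [265.6, 170.9, 357.0, 267.1] 5874 [[0.46, -0.187, 0.013], [0.538, -0.102, 0.111], [0.63, -0.02, 0.17]]
wing_screw 0.56 [290.9, 182.5, 345.3, 237.6] 463 [[0.501, -0.154, 0.12], [0.545, -0.102, 0.147], [0.593, -0.058, 0.154]]
handle_bar 0.61 [265.6, 170.5, 360.1, 263.1] 5802 [[0.46, -0.187, 0.034],
[... 418 characters left out ...]
array([ 1.26312582,  0.46858039, -0.0486174 ,  1.53250471,  0.02410202,
        1.14101314, -0.08229865]), 'qd': array([-1.51719522e-04, -2.56443752e-06, -8.38118600e-04, -1.02041385e-04,
        6.91132780e-04, -1.13381772e-03,  1.08466282e-03]), 'joint_efforts': array([-6.88387918e-04, -5.07678938e+01, -8.11839011e-02, -2.36406255e+01,
       -6.12723129e-02,  3.11608077e-02,  2.77653425e-05]), 'position': array([ 0.18579909, -0.64893689,  0.22258414]), 'tcp_rot': array([ 3.14151509e+00, -4.57094487e-05,  2.78798288e-01]), 'ft_force': array([-0.07534658, -0.37991936,  0.03767429]), 'torque': array([ 0.01680194, -0.03476244,  0.01630773]), 'grasp_force': 0.0, 'opening': 0.08706643753738358}
```

Run:
```python
from h import *
for c in ["top","scene"]:
    d=np.load(c+".npz");P=d["P"];col=d["c"].astype(int)
    near=(abs(P[...,0]-.545)<.13)&(abs(P[...,1]+.1)<.13)
    bar=P[near&(P[...,2]>.162)&(P[...,2]<.18)]
    (vx,vy,x0,y0)=cv2.fitLine(bar[:,:2].astype(np.float32),cv2.DIST_HUBER,0,.001,.001).ravel()
    t=(bar[:,:2]-[x0,y0])@[vx,vy]
    mid=(np.percentile(t,1)+np.percentile(t,99))/2
    print(c,"bar",len(bar),"mid",x0+vx*mid,y0+vy*mid,"dir",vx,vy,np.percentile(t,[1,99]),np.median(bar[:,2]))
    lid=near&(abs(P[...,2]-.112)<.004)
    r=cv2.minAreaRect((P[lid][:,:2]*1000).astype(np.float32)); print("lid",r)
    g=near&(col[...,1]>col[...,0]+25)&(col[...,1]>col[...,2]+25)&(P[...,2]>.146)&(P[...,2]<.158)
    w=P[g]; cx=np.array([x0+vx*mid,y0+vy*mid])
    print("green",len(w),w.min(0),w.max(0))
    from scipy.optimize import least_squares
    def res(p):
        q=w[:,:2]-p[:2];c_,s_=np.cos(p[2]),np.sin(p[2])
        a=np.abs(q@[c_,s_]);b=np.abs(q@[-s_,c_])
        return np.clip(np.minimum(a,b)-.005,0,None)+np.clip(np.maximum(a,b)-.052,0,None)+.3*np.minimum(a,b)
    best=min((least_squares(res,[*cx,a],loss="soft_l1",f_scale=.003) for a in np.arange(0,1.57,.2)),key=lambda r:r.cost)
    print("fit",best.x[:2],np.degrees(best.x[2])%90,best.cost)
s=cv2.resize(np.load("top.npz")["c"][150:290,240:400,::-1],None,fx=4,fy=4,interpolation=2)
cv2.imwrite("pics/b.png",s)
```

```text
top bar 356 mid 0.5474346893125991 -0.10552943115517968 dir 0.37199336 0.9282354 [-0.0683226   0.06786275] 0.16918931078003502
lid ((548.0914306640625, -105.13946533203125), (167.52259826660156, 157.5248565673828), 68.16685485839844)
green 194 [ 0.49905623 -0.15356794  0.14603001] [ 0.59738847 -0.05468147  0.15344821]
fit [ 0.54790341 -0.10413268] 89.48329571906352 5.2788020343068406e-05
scene bar 295 mid 0.5458777443027468 -0.10021937466078422 dir 0.37693045 0.9262416 [-0.0695548   0.06477284] 0.16761221551905353
lid ((547.072265625, -100.83645629882812), (168.05197143554688, 158.7579803466797), 67.56808471679688)
green 97 [ 0.49729753 -0.14669949  0.14607121] [ 0.59868298 -0.05187416  0.15204687]
fit [ 0.54825666 -0.10022437] 89.73741627802399 3.580667004353977e-05
```

View pics/b.png

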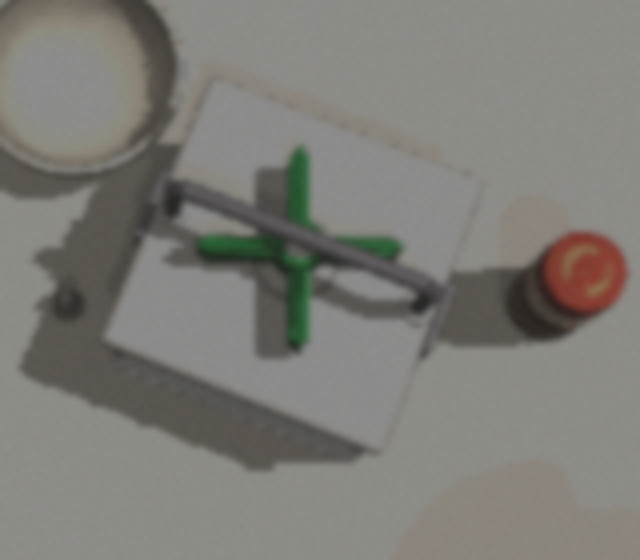

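View pics/a_scene.png

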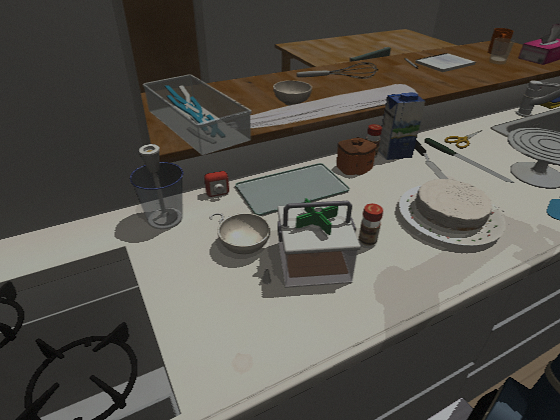

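The crop shows the wings along world x and y, crossing near (300,247), with the bar running from (170,190) to (430,295). The axis is at about (0.5475, -0.103), the press yaw is -21.8°, and 202° or 292° of turn remain. My plan is to centre the tool over the axis with one finger on each side of the bar. I'll push two opposite wings by yawing clockwise, lift, and repeat.

>>> {"name": "send_rows", "arguments": {
  "delta_pos": [
    [0.015,0.023,0],
    [0.015,0.023,0],
    [0.015,0.023,0],
    [0.015,0.023,0],
    [0.015,0.023,0],
    [0.015,0.023,0],
    [0.015,0.023,0],
    [0.015,0.023,0]
  ],
  "delta_rot": [
    [0,0,0.08],
    [0,0,0.08],
    [0,0,0.08],
    [0,0,0.08],
    [0,0,0.08],
    [0,0,0.08],
    [0,0,0.08],
    [0,0,0.08]
  ],
  "fingers": 0.07
}}

```text
t: 1.37
position: [0.3064, -0.4638, 0.2228]
tcp_rot: [3.141, 0.0, 0.923]
ft_force: [-0.3, 0.1, 0.1]
opening: 0.0702
grasp_force: 0.0
```

>>> {"name": "send_rows", "arguments": {
  "delta_pos": [
    [0.015,0.023,0],
    [0.015,0.023,0],
    [0.015,0.023,0],
    [0.015,0.023,0],
    [0.015,0.023,0],
    [0.015,0.023,0],
    [0.015,0.023,0],
    [0.015,0.023,0]
  ],
  "delta_rot": [
    [0,0,0.08],
    [0,0,0.08],
    [0,0,0.08],
    [0,0,0.08],
    [0,0,0.08],
    [0,0,0.08],
    [0,0,0.08],
    [0,0,0.08]
  ]
}}

```text
t: 2.03
position: [0.4264, -0.2799, 0.2229]
tcp_rot: [3.141, 0.001, 1.563]
ft_force: [-0.1, -0.3, 0.5]
opening: 0.0697
grasp_force: 0.0
```

>>> {"name": "send_rows", "arguments": {
  "delta_pos": [
    [0.0151,0.0221,0],
    [0.0151,0.0221,0],
    [0.0151,0.0221,0],
    [0.0151,0.0221,0],
    [0.0151,0.0221,0],
    [0.0151,0.0221,0],
    [0.0151,0.0221,0],
    [0.0151,0.0221,0]
  ],
  "delta_rot": [
    [0,0,0.082],
    [0,0,0.082],
    [0,0,0.082],
    [0,0,0.082],
    [0,0,0.082],
    [0,0,0.082],
    [0,0,0.082],
    [0,0,0.082]
  ]
}}

```text
t: 2.7
position: [0.5473, -0.1032, 0.2228]
tcp_rot: [3.141, 0.001, 2.218]
ft_force: [-0.3, -0.2, -0.1]
opening: 0.0702
grasp_force: 0.0
```

Run:
```python
from h import *
s=optics.snapshot("wrist");cv2.imwrite("pics/w.png",s["color"][:,:,::-1])
T=s["view"];K=s["intrinsics"]
# reproject predicted bar ends / wing tips through fisheye
def proj(p):
    c=(T@np.r_[p,1])[:3];r=np.hypot(*c[:2]);th=np.arctan2(r,c[2])
    return (c[:2]/r*th*K[0,0]+K[:2,2]).round().astype(int)
im=s["color"][:,:,::-1].copy()
ax=np.array([.5475,-.103]);b=np.array([.374,.927])
for t in (-.06,0,.06): cv2.circle(im,proj(np.r_[ax+t*b,.171]).tolist(),3,(0,0,255),1)
for d in ([1,0],[0,1],[-1,0],[0,-1]): cv2.circle(im,proj(np.r_[ax+.05*np.array(d),.15]).tolist(),3,(255,0,255),1)
cv2.imwrite("pics/w1.png",im)
st=get_state();print(st["q"].round(3),st["position"].round(4),st["tcp_rot"].round(4))
```

```text
[ 0.64   0.354 -0.682  1.786  0.244  1.084  0.532] [ 0.5502 -0.0968  0.2233] [ 3.1353e+00 -1.1000e-03  2.2286e+00]
```

View pics/w1.png

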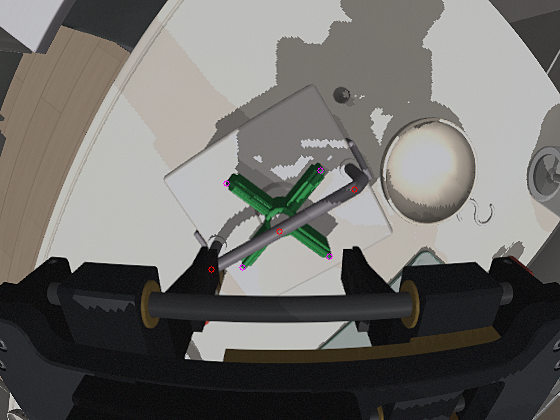

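The reprojected points sit on the bar at (213,270)–(355,189) and on the wing tips, so the calibration holds. I'll settle and go lower.

>>> {"name": "send_rows", "arguments": {
  "delta_pos": [
    [0,0,0],
    [0.001,0.001,-0.01],
    [0,0,-0.01],
    [0,0,-0.01],
    [0,0,0],
    [0,0,0],
    [0,0,0],
    [0,0,0]
  ],
  "delta_rot": [
    [0,0,0],
    [0,0,0],
    [0,0,0],
    [0,0,0],
    [0,0,0],
    [0,0,0],
    [0,0,0],
    [0,0,0]
  ]
}}

```text
t: 3.42
position: [0.5478, -0.1034, 0.193]
tcp_rot: [3.141, 0.001, 2.214]
ft_force: [0.3, 0.9, -0.2]
opening: 0.0699
grasp_force: 0.0
```

Settled on the axis. I'll descend 65 mm to z = 0.128, then make the first stroke.

>>> {"name": "send_rows", "arguments": {
  "delta_pos": [
    [0,0,-0.012],
    [0,0,-0.012],
    [0,0,-0.012],
    [0,0,-0.012],
    [0,0,-0.01],
    [0,0,-0.007],
    [0,0,0],
    [0,0,0]
  ],
  "delta_rot": [
    [0,0,0],
    [0,0,0],
    [0,0,0],
    [0,0,0],
    [0,0,0],
    [0,0,0],
    [0,0,0],
    [0,0,0]
  ]
}}

```text
t: 4.08
position: [0.5475, -0.103, 0.1271]
tcp_rot: [-3.141, -0.001, 2.215]
ft_force: [0.3, -0.1, 0.7]
opening: 0.07
grasp_force: 0.0
```

>>> {"name": "send_rows", "arguments": {
  "delta_pos": [
    [0,0,0],
    [0,0,0],
    [0,0,0],
    [0,0,0],
    [0,0,0],
    [0,0,0],
    [0,0,0],
    [0,0,0]
  ],
  "delta_rot": [
    [0,0,-0.08],
    [0,0,-0.08],
    [0,0,-0.08],
    [0,0,-0.08],
    [0,0,-0.08],
    [0,0,-0.08],
    [0,0,-0.08],
    [0,0,-0.08]
  ]
}}

```text
t: 4.75
position: [0.5484, -0.1036, 0.1284]
tcp_rot: [3.139, 0.001, 1.571]
ft_force: [0.6, 0.1, -0.6]
opening: 0.0704
grasp_force: 1.1
```

>>> {"name": "send_rows", "arguments": {
  "delta_pos": [
    [0,0,0],
    [0,0,0],
    [0,0,0],
    [0,0,0],
    [0,0,0],
    [0,0,0],
    [0,0,0],
    [0,0,0]
  ],
  "delta_rot": [
    [0,0,-0.11],
    [0,0,-0.11],
    [0,0,-0.11],
    [0,0,-0.11],
    [0,0,-0.11],
    [0,0,-0.11],
    [0,0,-0.11],
    [0,0,-0.11]
  ]
}}

```text
t: 5.42
position: [0.5485, -0.1035, 0.1284]
tcp_rot: [3.139, -0.001, 0.69]
ft_force: [0.6, 0.3, -0.8]
opening: 0.0696
grasp_force: 1.2
```

>>> {"name": "send_rows", "arguments": {
  "delta_pos": [
    [0,0,0],
    [0,0,0],
    [0,0,0],
    [0,0,0],
    [0,0,0],
    [0,0,0],
    [0,0,0],
    [0,0,0]
  ],
  "delta_rot": [
    [0,0,-0.1],
    [0,0,-0.1],
    [0,0,-0.1],
    [0,0,-0.08],
    [0,0,0],
    [0,0,0],
    [0,0,0.05],
    [0,0,0]
  ]
}}

```text
t: 6.08
position: [0.5478, -0.1028, 0.1279]
tcp_rot: [-3.141, -0.001, 0.368]
ft_force: [-0.6, -0.5, 0.9]
opening: 0.07
grasp_force: 0.0
```

Run:
```python
from h import *
st=get_state();print(st["q"].round(3),st["torque"].round(3))
s=optics.snapshot("wrist");cv2.imwrite("pics/w2.png",s["color"][:,:,::-1])
```

```text
[ 0.275  0.392 -0.209  1.905  0.105  0.855 -1.19 ] [ 0.016 -0.003  0.018]
```

View pics/w2.png

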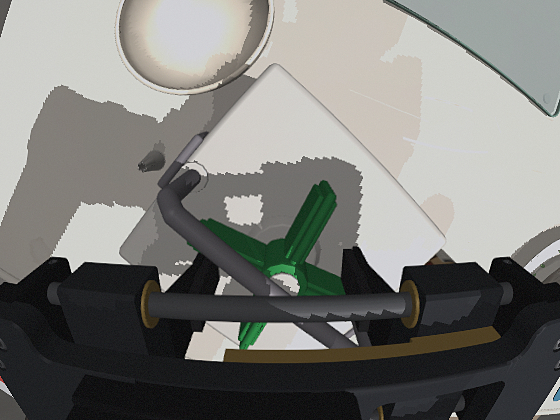

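The wings have turned with the fingers and the fingers are clear of the bar. Next I'll lift, rotate back and reinsert.

>>> {"name": "send_rows", "arguments": {
  "delta_pos": [
    [0,0,0.02],
    [0,0,0.025],
    [0,0,0.02],
    [0,0,0],
    [0,0,0],
    [0,0,0],
    [0,0,0],
    [0,0,0]
  ],
  "delta_rot": [
    [0,0,0],
    [0,0,0],
    [0,0,0],
    [0,0,0],
    [0,0,0.12],
    [0,0,0.12],
    [0,0,0.12],
    [0,0,0.12]
  ]
}}

```text
t: 6.8
position: [0.5472, -0.103, 0.1921]
tcp_rot: [-3.141, 0.0, 0.851]
ft_force: [-0.7, 0.2, -0.9]
opening: 0.0702
grasp_force: 0.0
```

>>> {"name": "send_rows", "arguments": {
  "delta_pos": [
    [0,0,0],
    [0,0,0],
    [0,0,0],
    [0,0,0],
    [0,0,0],
    [0,0,0],
    [0,0,0],
    [0,0,0]
  ],
  "delta_rot": [
    [0,0,0.12],
    [0,0,0.12],
    [0,0,0.12],
    [0,0,0.12],
    [0,0,0.12],
    [0,0,0.12],
    [0,0,0.12],
    [0,0,0.12]
  ]
}}

```text
t: 7.47
position: [0.5473, -0.1031, 0.1921]
tcp_rot: [-3.141, -0.001, 1.811]
ft_force: [0.8, 0.7, 0.6]
opening: 0.0699
grasp_force: 0.0
```

>>> {"name": "send_rows", "arguments": {
  "delta_pos": [
    [0,0,0],
    [0,0,0],
    [0,0,0],
    [0,0,0],
    [0,0,0],
    [0,0,0],
    [0,0,0],
    [0,0,0]
  ],
  "delta_rot": [
    [0,0,0.12],
    [0,0,0.12],
    [0,0,0.12],
    [0,0,0.05],
    [0,0,0],
    [0,0,0],
    [0,0,0],
    [0,0,0]
  ]
}}

```text
t: 8.13
position: [0.5475, -0.1031, 0.1925]
tcp_rot: [-3.142, -0.0, 2.214]
ft_force: [-0.3, -1.1, 1.2]
opening: 0.0698
grasp_force: 0.0
```

>>> {"name": "send_rows", "arguments": {
  "delta_pos": [
    [0,0,-0.012],
    [0,0,-0.012],
    [0,0,-0.012],
    [0,0,-0.012],
    [0,0,-0.01],
    [0,0,-0.006],
    [0,0,0],
    [0,0,0]
  ],
  "delta_rot": [
    [0,0,0],
    [0,0,0],
    [0,0,0],
    [0,0,0],
    [0,0,0],
    [0,0,0],
    [0,0,0],
    [0,0,0]
  ]
}}

```text
t: 8.8
position: [0.5476, -0.103, 0.1282]
tcp_rot: [-3.141, -0.001, 2.215]
ft_force: [0.1, -0.7, 0.8]
opening: 0.0697
grasp_force: 0.0
```

>>> {"name": "send_rows", "arguments": {
  "delta_pos": [
    [0,0,0],
    [0,0,0],
    [0,0,0],
    [0,0,0],
    [0,0,0],
    [0,0,0],
    [0,0,0],
    [0,0,0]
  ],
  "delta_rot": [
    [0,0,-0.08],
    [0,0,-0.08],
    [0,0,-0.08],
    [0,0,-0.1],
    [0,0,-0.1],
    [0,0,-0.1],
    [0,0,-0.1],
    [0,0,-0.1]
  ]
}}

```text
t: 9.47
position: [0.5484, -0.1036, 0.1295]
tcp_rot: [3.139, 0.001, 1.47]
ft_force: [0.0, -0.9, 0.0]
opening: 0.0698
grasp_force: 1.2
```

>>> {"name": "send_rows", "arguments": {
  "delta_pos": [
    [0,0,0],
    [0,0,0],
    [0,0,0],
    [0,0,0],
    [0,0,0],
    [0,0,0],
    [0,0,0],
    [0,0,0]
  ],
  "delta_rot": [
    [0,0,-0.1],
    [0,0,-0.1],
    [0,0,-0.1],
    [0,0,-0.1],
    [0,0,-0.1],
    [0,0,-0.1],
    [0,0,-0.1],
    [0,0,-0.1]
  ]
}}

```text
t: 10.13
position: [0.5485, -0.1034, 0.1295]
tcp_rot: [3.14, -0.002, 0.67]
ft_force: [0.6, -0.9, 0.3]
opening: 0.0699
grasp_force: 1.2
```

>>> {"name": "send_rows", "arguments": {
  "delta_pos": [
    [0,0,0],
    [0,0,0],
    [0,0,0],
    [0,0,0],
    [0,0,0],
    [0,0,0],
    [0,0,0],
    [0,0,0]
  ],
  "delta_rot": [
    [0,0,-0.1],
    [0,0,-0.1],
    [0,0,-0.1],
    [0,0,-0.05],
    [0,0,0],
    [0,0,0],
    [0,0,0.05],
    [0,0,0]
  ]
}}

```text
t: 10.8
position: [0.5478, -0.1029, 0.1289]
tcp_rot: [-3.142, -0.001, 0.377]
ft_force: [-0.4, 0.2, 0.4]
opening: 0.0698
grasp_force: 0.0
```

>>> {"name": "send_rows", "arguments": {
  "delta_pos": [
    [0,0,0.02],
    [0,0,0.025],
    [0,0,0.02],
    [0,0,0],
    [0,0,0],
    [0,0,0],
    [0,0,0],
    [0,0,0]
  ],
  "delta_rot": [
    [0,0,0],
    [0,0,0],
    [0,0,0],
    [0,0,0],
    [0,0,0.12],
    [0,0,0.12],
    [0,0,0.12],
    [0,0,0.12]
  ]
}}

```text
t: 11.47
position: [0.5473, -0.1029, 0.1932]
tcp_rot: [-3.141, 0.0, 0.861]
ft_force: [-1.0, -0.5, 0.5]
opening: 0.0699
grasp_force: 0.0
```

>>> {"name": "send_rows", "arguments": {
  "delta_pos": [
    [0,0,0],
    [0,0,0],
    [0,0,0],
    [0,0,0],
    [0,0,0],
    [0,0,0],
    [0,0,0],
    [0,0,0]
  ],
  "delta_rot": [
    [0,0,0.12],
    [0,0,0.12],
    [0,0,0.12],
    [0,0,0.12],
    [0,0,0.12],
    [0,0,0.12],
    [0,0,0.12],
    [0,0,0.12]
  ]
}}

```text
t: 12.13
position: [0.5472, -0.103, 0.1931]
tcp_rot: [-3.141, -0.001, 1.821]
ft_force: [-0.5, -0.4, -0.4]
opening: 0.0702
grasp_force: 0.0
```

>>> {"name": "send_rows", "arguments": {
  "delta_pos": [
    [0,0,0],
    [0,0,0],
    [0,0,0],
    [0,0,0],
    [0,0,0],
    [0,0,0],
    [0,0,0],
    [0,0,0]
  ],
  "delta_rot": [
    [0,0,0.12],
    [0,0,0.12],
    [0,0,0.12],
    [0,0,0.04],
    [0,0,0],
    [0,0,0],
    [0,0,0],
    [0,0,0]
  ]
}}

```text
t: 12.8
position: [0.5475, -0.1031, 0.1935]
tcp_rot: [-3.142, -0.0, 2.214]
ft_force: [-0.3, -0.8, 0.4]
opening: 0.0696
grasp_force: 0.0
```

Run:
```python
from h import *
s=optics.snapshot("wrist");cv2.imwrite("pics/w3.png",s["color"][:,:,::-1])
s=optics.snapshot("scene");c=s["color"][180:310,250:390,::-1]
cv2.imwrite("pics/s3.png",cv2.resize(np.hstack([np.load("scene.npz")["c"][180:310,250:390,::-1],c]),None,fx=2.8,fy=2.8,interpolation=2))
```

```text
(no output)
```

View pics/s3.png

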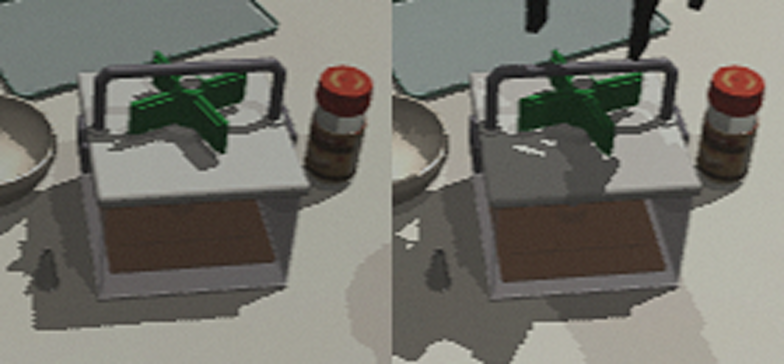

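View pics/w3.png

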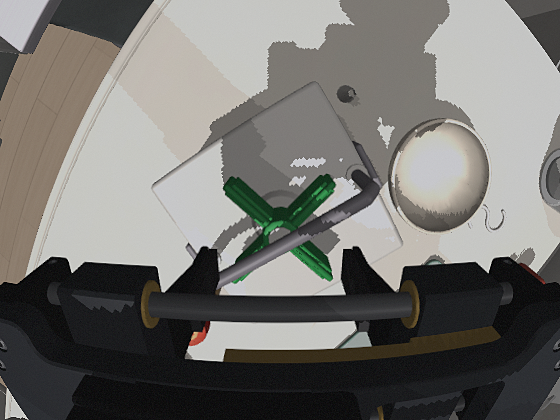

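The wings moved as predicted, now at about -4°, and the neighbours are undisturbed. The stop may come 17° into this stroke, so I'll push slowly there.

>>> {"name": "send_rows", "arguments": {
  "delta_pos": [
    [0,0,-0.012],
    [0,0,-0.012],
    [0,0,-0.012],
    [0,0,-0.012],
    [0,0,-0.01],
    [0,0,-0.007],
    [0,0,0],
    [0,0,0]
  ],
  "delta_rot": [
    [0,0,0],
    [0,0,0],
    [0,0,0],
    [0,0,0],
    [0,0,0],
    [0,0,0],
    [0,0,0],
    [0,0,0]
  ]
}}

```text
t: 13.57
position: [0.5475, -0.103, 0.1281]
tcp_rot: [-3.141, -0.001, 2.215]
ft_force: [-0.1, -0.5, 0.1]
opening: 0.0701
grasp_force: 0.0
```

>>> {"name": "send_rows", "arguments": {
  "delta_pos": [
    [0,0,0],
    [0,0,0],
    [0,0,0],
    [0,0,0],
    [0,0,0],
    [0,0,0],
    [0,0,0],
    [0,0,0]
  ],
  "delta_rot": [
    [0,0,-0.07],
    [0,0,-0.07],
    [0,0,-0.07],
    [0,0,-0.07],
    [0,0,-0.07],
    [0,0,-0.07],
    [0,0,-0.07],
    [0,0,-0.03]
  ]
}}

```text
t: 14.23
position: [0.5483, -0.1036, 0.1295]
tcp_rot: [3.14, 0.001, 1.692]
ft_force: [0.6, -0.7, -0.4]
opening: 0.0701
grasp_force: 1.1
```

>>> {"name": "send_rows", "arguments": {
  "delta_pos": [
    [0,0,0],
    [0,0,0],
    [0,0,0],
    [0,0,0],
    [0,0,0],
    [0,0,0],
    [0,0,0],
    [0,0,0]
  ],
  "delta_rot": [
    [0,0,-0.02],
    [0,0,-0.02],
    [0,0,-0.02],
    [0,0,-0.02],
    [0,0,-0.02],
    [0,0,-0.02],
    [0,0,-0.02],
    [0,0,-0.02]
  ]
}}

```text
t: 14.9
position: [0.5477, -0.1033, 0.1286]
tcp_rot: [3.141, 0.0, 1.533]
ft_force: [-0.3, -1.7, 0.1]
opening: 0.0697
grasp_force: 1.0
```

```bash
python3 -c "
from h import *
s=get_state();print(s['torque'].round(3),s['tcp_rot'],s['ft_force'],s['grasp_force'])"
```

```text
[-0.362 -0.194  0.056] [3.14139055e+00 3.67066993e-05 1.53276781e+00] [-0.26436155 -1.68358543  0.13637265] 1.0369207884650677
```

>>> {"name": "send_rows", "arguments": {
  "delta_pos": [
    [0,0,0],
    [0,0,0],
    [0,0,0],
    [0,0,0],
    [0,0,0],
    [0,0,0],
    [0,0,0],
    [0,0,0]
  ],
  "delta_rot": [
    [0,0,-0.02],
    [0,0,-0.02],
    [0,0,-0.02],
    [0,0,-0.02],
    [0,0,-0.02],
    [0,0,-0.02],
    [0,0,-0.02],
    [0,0,0]
  ]
}}

```text
t: 15.57
position: [0.5474, -0.1029, 0.1285]
tcp_rot: [-3.141, -0.0, 1.394]
ft_force: [0.5, -2.0, 0.2]
opening: 0.0702
grasp_force: 0.4
```

```bash
python3 -c "
from h import *
s=get_state();print(s['torque'].round(3),s['tcp_rot'],s['ft_force'],s['grasp_force'])"
```

```text
[-0.158 -0.155  0.066] [-3.14117133e+00 -2.10413756e-04  1.39362549e+00] [ 0.47501178 -2.02372523  0.19008438] 0.35303322452818975
```

No stop there, so the remaining turn was the larger value. I'll finish this stroke and do one more.

>>> {"name": "send_rows", "arguments": {
  "delta_pos": [
    [0,0,0],
    [0,0,0],
    [0,0,0],
    [0,0,0],
    [0,0,0],
    [0,0,0],
    [0,0,0],
    [0,0,0]
  ],
  "delta_rot": [
    [0,0,-0.1],
    [0,0,-0.1],
    [0,0,-0.1],
    [0,0,-0.1],
    [0,0,-0.1],
    [0,0,-0.1],
    [0,0,-0.1],
    [0,0,-0.08]
  ]
}}

```text
t: 16.23
position: [0.5482, -0.1023, 0.1285]
tcp_rot: [3.141, -0.002, 0.611]
ft_force: [3.0, 0.0, -0.8]
opening: 0.0699
grasp_force: 1.3
```

>>> {"name": "send_rows", "arguments": {
  "delta_pos": [
    [0,0,0],
    [0,0,0],
    [0,0,0],
    [0,0,0],
    [0,0,0],
    [0,0,0],
    [0,0,0],
    [0,0,0]
  ],
  "delta_rot": [
    [0,0,-0.08],
    [0,0,-0.08],
    [0,0,-0.08],
    [0,0,-0.05],
    [0,0,0],
    [0,0,0],
    [0,0,0.05],
    [0,0,0]
  ]
}}

```text
t: 16.9
position: [0.5467, -0.1027, 0.1282]
tcp_rot: [-3.14, 0.002, 0.377]
ft_force: [-0.4, -0.2, 0.6]
opening: 0.0698
grasp_force: 0.0
```

>>> {"name": "send_rows", "arguments": {
  "delta_pos": [
    [0,0,0.02],
    [0,0,0.025],
    [0,0,0.02],
    [0,0,0],
    [0,0,0],
    [0,0,0],
    [0,0,0],
    [0,0,0]
  ],
  "delta_rot": [
    [0,0,0],
    [0,0,0],
    [0,0,0],
    [0,0,0],
    [0,0,0.12],
    [0,0,0.12],
    [0,0,0.12],
    [0,0,0.12]
  ]
}}

```text
t: 17.57
position: [0.5466, -0.1029, 0.1927]
tcp_rot: [-3.14, 0.001, 0.86]
ft_force: [0.2, 0.2, 0.1]
opening: 0.0704
grasp_force: 0.0
```

>>> {"name": "send_rows", "arguments": {
  "delta_pos": [
    [0,0,0],
    [0,0,0],
    [0,0,0],
    [0,0,0],
    [0,0,0],
    [0,0,0],
    [0,0,0],
    [0,0,0]
  ],
  "delta_rot": [
    [0,0,0.12],
    [0,0,0.12],
    [0,0,0.12],
    [0,0,0.12],
    [0,0,0.12],
    [0,0,0.12],
    [0,0,0.12],
    [0,0,0.12]
  ]
}}

```text
t: 18.23
position: [0.5466, -0.1029, 0.1926]
tcp_rot: [-3.139, -0.001, 1.82]
ft_force: [0.8, -0.7, 0.2]
opening: 0.07
grasp_force: 0.0
```

>>> {"name": "send_rows", "arguments": {
  "delta_pos": [
    [0,0,0],
    [0,0,0],
    [0,0,0],
    [0,0,0],
    [0,0,0],
    [0,0,0],
    [0,0,0],
    [0,0,0]
  ],
  "delta_rot": [
    [0,0,0.12],
    [0,0,0.12],
    [0,0,0.12],
    [0,0,0.04],
    [0,0,0],
    [0,0,0],
    [0,0,0],
    [0,0,0]
  ]
}}

```text
t: 18.9
position: [0.5474, -0.1031, 0.1934]
tcp_rot: [-3.141, -0.0, 2.214]
ft_force: [0.6, 0.5, 0.5]
opening: 0.0701
grasp_force: 0.0
```

>>> {"name": "send_rows", "arguments": {
  "delta_pos": [
    [0,0,-0.012],
    [0,0,-0.012],
    [0,0,-0.012],
    [0,0,-0.012],
    [0,0,-0.01],
    [0,0,-0.007],
    [0,0,0],
    [0,0,0]
  ],
  "delta_rot": [
    [0,0,0],
    [0,0,0],
    [0,0,0],
    [0,0,0],
    [0,0,0],
    [0,0,0],
    [0,0,0],
    [0,0,0]
  ]
}}

```text
t: 19.57
position: [0.5475, -0.1031, 0.128]
tcp_rot: [-3.141, -0.001, 2.215]
ft_force: [0.2, -1.0, 0.2]
opening: 0.0699
grasp_force: 0.0
```

>>> {"name": "send_rows", "arguments": {
  "delta_pos": [
    [0,0,0],
    [0,0,0],
    [0,0,0],
    [0,0,0],
    [0,0,0],
    [0,0,0],
    [0,0,0],
    [0,0,0]
  ],
  "delta_rot": [
    [0,0,-0.07],
    [0,0,-0.07],
    [0,0,-0.07],
    [0,0,-0.07],
    [0,0,-0.07],
    [0,0,-0.07],
    [0,0,-0.07],
    [0,0,-0.03]
  ]
}}

```text
t: 20.23
position: [0.5483, -0.1036, 0.1295]
tcp_rot: [3.14, 0.001, 1.692]
ft_force: [-0.4, -0.9, -0.1]
opening: 0.0698
grasp_force: 1.1
```

>>> {"name": "send_rows", "arguments": {
  "delta_pos": [
    [0,0,0],
    [0,0,0],
    [0,0,0],
    [0,0,0],
    [0,0,0],
    [0,0,0],
    [0,0,0],
    [0,0,0]
  ],
  "delta_rot": [
    [0,0,-0.015],
    [0,0,-0.015],
    [0,0,-0.015],
    [0,0,-0.015],
    [0,0,-0.015],
    [0,0,-0.015],
    [0,0,-0.01],
    [0,0,0]
  ]
}}

```text
t: 20.9
position: [0.5478, -0.1033, 0.1287]
tcp_rot: [3.141, 0.0, 1.594]
ft_force: [1.3, -2.5, 2.0]
opening: 0.07
grasp_force: 1.5
```

```bash
python3 -c "
from h import *
s=get_state();print(s['torque'].round(3),s['tcp_rot'],s['ft_force'],s['grasp_force'])"
```

```text
[-0.475 -0.177  0.077] [3.14113852e+00 2.93136115e-04 1.59442932e+00] [ 1.27033629 -2.48571125  1.96781997] 1.5218787838239223
```

>>> {"name": "send_rows", "arguments": {
  "delta_pos": [
    [0,0,0],
    [0,0,0],
    [0,0,0],
    [0,0,0],
    [0,0,0],
    [0,0,0],
    [0,0,0],
    [0,0,0]
  ],
  "delta_rot": [
    [0,0,-0.01],
    [0,0,-0.01],
    [0,0,-0.01],
    [0,0,-0.01],
    [0,0,0],
    [0,0,0],
    [0,0,0],
    [0,0,0]
  ]
}}

```text
t: 21.57
position: [0.5478, -0.1034, 0.1287]
tcp_rot: [3.141, 0.001, 1.556]
ft_force: [0.0, -4.1, 2.7]
opening: 0.0698
grasp_force: 23.4
```

```bash
python3 -c "
from h import *
s=get_state();print(s['torque'].round(3),s['tcp_rot'],s['ft_force'],s['grasp_force'])"
```

```text
[-0.94  -0.282  1.84 ] [3.14105109e+00 7.24716113e-04 1.55633879e+00] [ 0.0339689  -4.0583953   2.66102837] 23.35944627353456
```

Torque jumped from 0.08 to 1.84 N m at the expected angle, which means the screw is at its stop. I'll back off, lift clear and check.

>>> {"name": "send_rows", "arguments": {
  "delta_pos": [
    [0,0,0],
    [0,0,0],
    [0,0,0],
    [0,0,0],
    [0,0,0.015],
    [0,0,0.025],
    [0,0,0.03],
    [0,0,0.02]
  ],
  "delta_rot": [
    [0,0,0.04],
    [0,0,0.06],
    [0,0,0.06],
    [0,0,0],
    [0,0,0],
    [0,0,0],
    [0,0,0],
    [0,0,0]
  ]
}}

```text
t: 22.23
position: [0.5477, -0.1019, 0.2202]
tcp_rot: [3.141, -0.003, 1.709]
ft_force: [0.7, 0.9, 0.2]
opening: 0.0701
grasp_force: 0.0
```

>>> {"name": "send_rows", "arguments": {
  "delta_pos": [
    [0,0,0.02],
    [-0.005,-0.03,0],
    [-0.01,-0.03,0],
    [-0.01,-0.03,0],
    [-0.01,-0.03,0],
    [-0.01,-0.03,0],
    [-0.01,-0.03,0],
    [0,0,0]
  ],
  "delta_rot": [
    [0,0,0],
    [0,0,0],
    [0,0,0],
    [0,0,0],
    [0,0,0],
    [0,0,0],
    [0,0,0],
    [0,0,0]
  ]
}}

```text
t: 22.9
position: [0.4888, -0.2898, 0.2377]
tcp_rot: [-3.139, 0.0, 1.699]
ft_force: [-0.7, -1.3, -0.1]
opening: 0.07
grasp_force: 0.0
```

>>> {"name": "send_rows", "arguments": {
  "delta_pos": [
    [-0.01,-0.03,0],
    [-0.01,-0.03,0],
    [-0.01,-0.03,0],
    [-0.01,-0.03,0],
    [0,0,0],
    [0,0,0],
    [0,0,0],
    [0,0,0]
  ],
  "delta_rot": [
    [0,0,0],
    [0,0,0],
    [0,0,0],
    [0,0,0],
    [0,0,0],
    [0,0,0],
    [0,0,0],
    [0,0,0]
  ]
}}

```text
t: 23.57
position: [0.4536, -0.401, 0.2382]
tcp_rot: [3.141, -0.002, 1.716]
ft_force: [-0.3, 0.3, -1.1]
opening: 0.07
grasp_force: 0.0
```

Run:
```python
from h import *
s=optics.snapshot("top")
cv2.imwrite("pics/t4.png",cv2.resize(s["color"][130:290,220:400,::-1],None,fx=3.5,fy=3.5,interpolation=2))
```

```text
(no output)
```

View pics/t4.png

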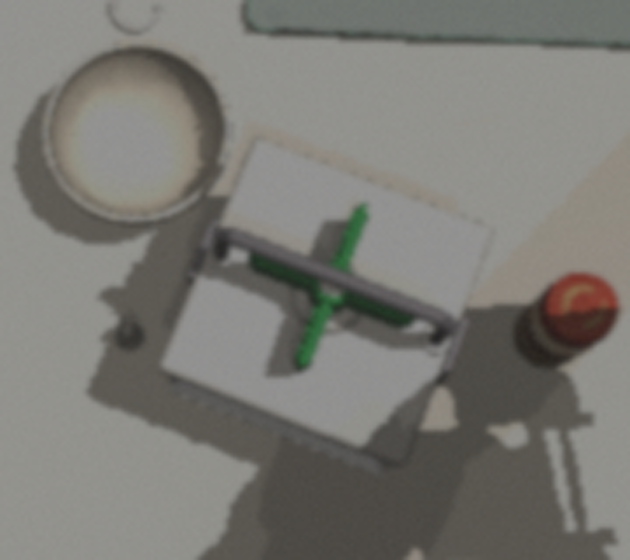

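The wings at (330,290) now lie along and across the bar, which is the stop angle. The bowl, nozzle and jar stand where they were.

```bash
python3 -c "
from h import *
print(workorder.finish_job())"
```

```text
the job is handed in; nothing more can be done
None
```

The wing screw is turned clockwise to its stop by fingertip strokes with no gripping, which puts the inner plate fully down; the jar, bowl and nozzle stand where they were, and the job is handed in at about 24 s.

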